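# Sort the returned hand stamps and start the cleaning of the reject

### The arm

A 6-joint arm with a two-finger parallel gripper is mounted at the origin on the work surface. World frame = base frame: x ahead of the robot, y to its left, z up, the work surface at z = 0. Lengths are in m, angles in rad, forces in N, time in s.
With the tool pointing down it reaches from about 0.4 to 0.825 m from the base axis. Payload 7 kg.
Tool frame: the origin (TCP) lies between the finger pads; the fingertips stand manip.nose_length ahead of it and the grasp point (between the pads) lies 3 mm ahead of it (manip.nose_length is the distance from the TCP to the fingertips, in m); z points along the fingers, y is the line along which they close (so a half turn about z gives the same grasp; the last joint's range is limited). The gripper opens to 88 mm and grips with 3 to 60 N. Pads are 19 mm wide; open, the fingers measure 130 mm over their backs; the gripper's body (78 mm by 193 mm) begins 47 mm behind the grasp point.
Start: joints at [1.617, 0.359, 0.012, 0, -1.224, -0.288], TCP at [0.162, 0.655, 0.249] pointing down, gripper open.
Joint ranges: [-3.07, 3.07], [-1.43, 2.12], [-1.02, 1.25], [-3.03, 1.67], [-3.05, -0], [-3.03, 3.03]. Speed limits (rad/s): [2.39, 2.39, 3.01, 3.14, 3.14, 3.14].

### API

Orientations are given as a unit quaternion [w, x, y, z].
In Python, from station import manip, vision gives the robot as it stands.
- The arm moves only by the shell command python3 -m crank 'ROWS' [FORCE]. ROWS is JSON, a list of rows, each a list of 7 numbers: the shift along the tool's x, y, z in units of 40 mm (1.0 is 40 mm), then the turn, a rotation vector about the tool's x, y, z in rad, then the finger opening in mm, from 0 to 87.6. In form: [[dx, dy, dz, rx, ry, rz, grip], ...]. A call has 1 to 20 rows; each row is the pose to reach, as a shift and turn from the pose commanded when the call began, along the tool's axes at that moment; what a row does not reach only later rows make up. A row lasts 1/12 s, in which the tool goes at most 41.7 mm and 7.16 degrees, less where a joint would pass 70% of its speed; a pose out of reach is approached as far as the arm can. A call with a gripper value outside its range is refused whole. The fingers move at their own pace and stop on an object; FORCE is the grip in N (left out, the last holds). Time passes only in rows, so rows that repeat a pose let the fingers close. It gives the time, the measured TCP pose, the force, the opening and the grip force at its end, in the units of the state.
- manip.get_state(): the state, without advancing time (a new reading comes with each control period).
- vision.snapshot(name): name is "scene" or "side" or "wrist"; returns the picture (384x512x3 uint8, blue, green, red); there is no depth.
- vision.calibration(name): a dict with "vertical_fov" (degrees; the focal length in pixels is half the picture's height over the tangent of half this angle, whatever the lens; pixels are square), "cx", "cy" (the principal point, pixels), "R" (3x3) and "t" (3): a world point X has camera coordinates R X + t. Camera axes: x right, y down, z forward; pixel columns grow to the right and rows downward; lengths in m; the calibration is good to about 2 mm. A picture is of the moment at which its call begins: read the wrist's pose just before it. calibration takes no time and is no camera call; for the wrist camera it gives the pose at the moment of the call.
- manip.finish_job(): hands the job in; it is judged then, once.
The state is a dict: "t": time; "qpos": joint angles; "qvel": joint speeds; "tau": joint torques, N m; "eef_pos": TCP position; "ee_rot": TCP orientation; "contact_force": force on the tool from outside, world axes, zero at the start; "wrist_torque": the same for the moment, N m; "width": finger opening in m; "gripper_force": force on a finger pad.
Only numpy, scipy, OpenCV 4.12 (cv2) and the standard library are available. Lean on these libraries where they do the work, as an engineer would, in place of code of your own. Each camera call takes 0.05 s, during which the arm holds its last target. There are 200 camera calls.

### The job

Sort the two tagged hand stamps from the sloping rack by the colour of their tag: gently stand the green-tagged one upright in the green-rimmed tray and the red-tagged one upright in the red-rimmed cleaning tray. When both stand there, let go, press the white pump cap of the cleaner bottle at the red tray fully down and let it spring back up. Leave the white-tagged stamp in the rack and do not disturb the ink bottles or the glass.

Things in the scene. Friction and masses are not known exactly. Their poses are not given: they have to be found in the camera images.
- rack: Beige rack, fixed. Origin on the table under its middle; x away from the robot, y along the row. Top slopes 30 degrees, low side far; three 64 mm square pockets, 10 mm deep, at y -88, 0, 88 mm. A lamp bar along y (270 long, 16 mm thick, axis at x 6, z 190 mm, two posts at x -58 mm) stops a gripper coming straight down: come in tilted along the handles, from the far side.
- stamp_green: Grey round hand stamp, 88 mm tall, 0.13 kg: base disc 56 mm wide, 20 mm high; cone; cylindrical handle 30 mm wide from 40 to 88 mm up (grip firmly, 62 mm up, or it swings). Green tag: disc on the top and ring on the base. Origin: centre of underside, z up the handle. Starts in a pocket of the sloping rack, handle leaning 30 degrees away from the robot; lift it out along its axis.
- stamp_red: Grey round hand stamp, 88 mm tall, 0.13 kg: base disc 56 mm wide, 20 mm high; cone; cylindrical handle 30 mm wide from 40 to 88 mm up (grip firmly, 62 mm up, or it swings). Red tag: disc on the top and ring on the base. Origin: centre of underside, z up the handle. Starts in a pocket of the sloping rack, handle leaning 30 degrees away from the robot; lift it out along its axis.
- stamp_plain: Grey round hand stamp, 88 mm tall, 0.13 kg: base disc 56 mm wide, 20 mm high; cone; cylindrical handle 30 mm wide from 40 to 88 mm up (grip firmly, 62 mm up, or it swings). White tag on top and white ring on the base: stays in the rack. Origin: centre of underside, z up the handle. Starts in a pocket of the sloping rack, handle leaning 30 degrees away from the robot.
- pass_nest (a point): Centre of the floor of the green-rimmed tray: square, 84 mm inside, 100 mm outside, fixed; the rim is 18 mm above this floor point (8 mm above the table). z up, x and y along the sides.
- clean_nest (a point): Centre of the floor of the red-rimmed cleaning tray: square, 84 mm inside, 100 mm outside, fixed; the rim is 18 mm above this floor point (8 mm above the table). z up; the cleaner bottle (60 mm diameter) stands fixed on its -x side, 100 mm from this point.
- pump_top (a point): Centre of the top of the white pump cap, a disc 44 mm in diameter on the cleaner bottle, 105 mm above the table when up, with a 15 mm spout towards the tray.
- pump (a joint): Travel of the pump cap, m: 0 up, 0.012 fully down; a spring pushes it up with 2 N at the top and 7 N at the bottom.
- ink_a: Red ink bottle, 48 mm diameter, 92 mm tall with its pointed cap, loose, beyond the rack; origin at the centre of its underside. Leave alone.
- ink_b: A second red ink bottle like ink_a, at the right; origin at the centre of its underside. Leave alone.
- tumbler: Empty glass tumbler, 70 mm diameter, 100 mm tall, loose, at the left; origin at the centre of its underside. Leave alone.
Not all that is in view belongs to the job. Leave any blue look-alike of the stamp_green alone.

How it is judged:
By the outcome, as a careful person would: the job done as asked, in the order asked, and still so for the second after the job is handed in, with the robot touching nothing.
It also fails if it takes over 70 s, if anything falls off the work surface, if the arm or the gripper's body presses on something with over 40 N, if the wrist force passes 120 N, or if a joint passes its speed limit or range.

## Working session

There is one attempt and no reset: what is moved stays moved. The work goes in short steps, Python scripts to look and compute and a shell command to move; the robot and the scene stay as the last step left them, time stands still between calls to the robot, and variables do not carry over. Pictures are saved under pics/ and viewed, at most 10 in all, crops included, and the job is handed in when it is done.

```bash
ls; mkdir -p pics; python3 - <<'E'
from station import manip, vision
import cv2
print(manip.get_state(), manip.nose_length)
for n in("scene","side","wrist"):
    c=vision.calibration(n); print(n,c)
    im=vision.snapshot(n); cv2.imwrite(f"pics/{n}0.png",im)
a=cv2.imread("pics/scene0.png");b=cv2.imread("pics/side0.png")
cv2.imwrite("pics/a.png",cv2.resize(a,(800,600),interpolation=cv2.INTER_CUBIC))
cv2.imwrite("pics/b.png",cv2.resize(b,(800,600),interpolation=cv2.INTER_CUBIC))
E
```

```text
pics
{'t': 0.0, 'qpos': array([ 1.61710995e+00,  3.59394007e-01,  1.10434907e-02, -3.54351467e-04,
       -1.22410106e+00, -2.88095259e-01]), 'qvel': array([ 1.66302868e-04, -1.31402289e-04,  5.06214283e-05, -7.06669891e-05,
        2.48255477e-04,  5.36535564e-04]), 'tau': array([ 8.90422180e-04, -5.82717454e+01,  2.93053311e+01,  6.99704066e+00,
        7.08638050e-03, -1.61672356e-04]), 'eef_pos': array([0.16153413, 0.65491003, 0.24761061]), 'ee_rot': array([ 8.43806679e-04,  9.92693968e-01, -1.20656429e-01, -2.65221773e-05]), 'contact_force': array([-0.37001798,  0.66674979, -0.9421173 ]), 'wrist_torque': array([-0.03576788,  0.05384157,  0.00866947]), 'gripper_force': 0.0, 'width': 0.08779873367606965} 0.022
scene {'vertical_fov': 57.70046404044987, 'cx': 256.288882986607, 'cy': 193.77049009428578, 'R': array([[ 0.57958033,  0.81451478,  0.02554047],
       [ 0.45380435, -0.2965622 , -0.84030499],
       [-0.67686649,  0.49861462, -0.54151197]]), 't': array([-0.31479664, -0.15348612,  1.49033655])}
side {'vertical_fov': 56.632789601686305, 'cx': 253.79676140144224, 'cy': 192.60982042410294, 'R': array([[ 0.99365455, -0.11057909, -0.0205646 ],
       [-0.09097934, -0.68270103, -0.72501177],
       [ 0.06613167,  0.7222822 , -0.6884294 ]]), 't': array([-0.49010116,  0.12105437,  1.14346993])}
wrist {'vertical_fov': 67.7878121901441, 'cx': 255.55267322124584, 'cy': 193.69222028826394, 'R': array([[-0.23954489, -0.97088433,  0.00136573],
       [-0.92737541,  0.22922593,  0.29568619],
       [-0.28739015,  0.06956357, -0.95528415]]), 't': array([ 0.67471856, -0.03639195,  0.39138517])}
```

View pics/a.png

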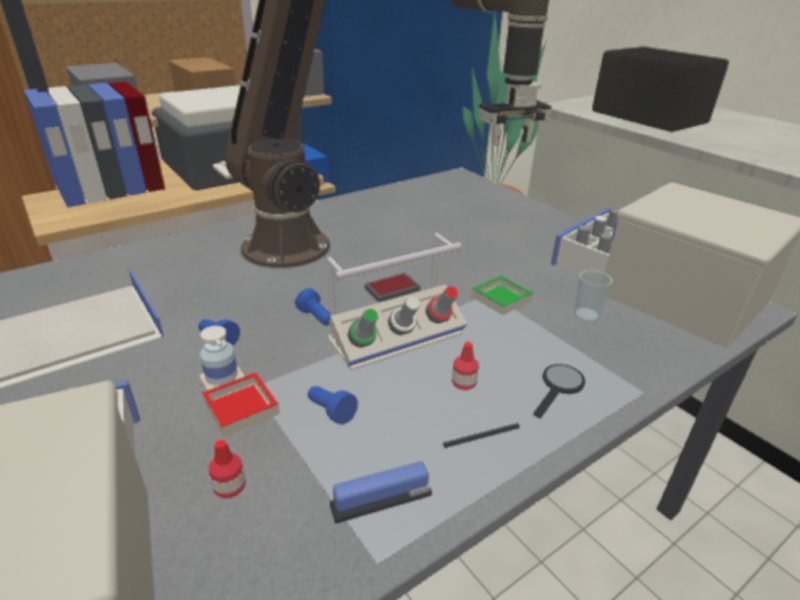

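View pics/b.png

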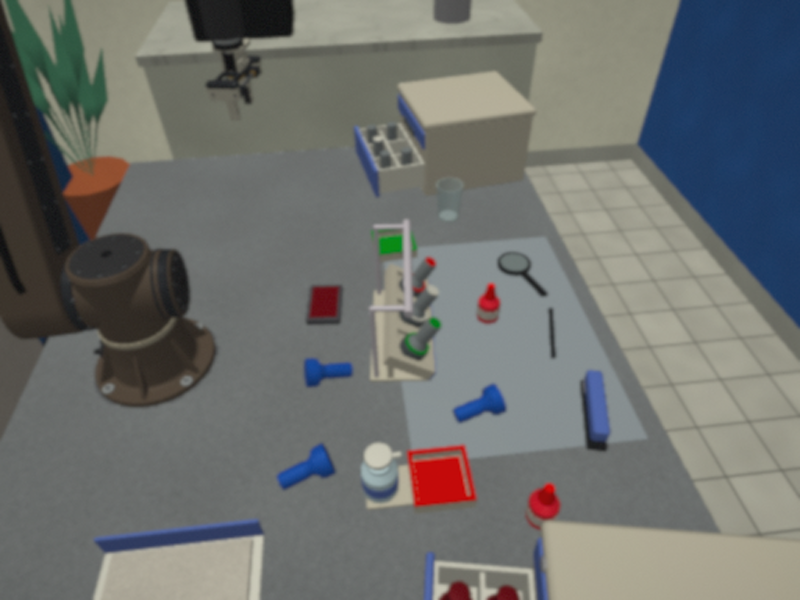

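The scene view shows the stamps in the rack: green tag at (370,315), white at (411,305), red at (451,293). The red tray is at (241,402), the green tray at (503,293) and the pump cap at (213,335). The blue look-alikes lie on the table. The side view agrees: green at (434,325), white at (431,293), red at (430,263), red tray at (441,478), pump at (378,455). Next I'll take enlarged crops to confirm this and read off pixels.

```bash
python3 - <<'E'
import cv2,numpy as np
a=cv2.imread("pics/scene0.png");b=cv2.imread("pics/side0.png")
def crop(im,x,y,w,h,f): return cv2.resize(im[y:y+h,x:x+w],None,fx=f,fy=f,interpolation=cv2.INTER_CUBIC)
# 800x600 : top: scene rack+green tray ; side rack
t=np.hstack([crop(a,205,145,100,75,4),crop(b,230,135,100,75,4)])
u=np.hstack([crop(a,120,205,100,75,4),crop(b,225,275,100,75,4)])
cv2.imwrite("pics/c.png",np.vstack([t,u]))
v=np.hstack([crop(a,280,160,100,75,4),crop(b,220,130,100,75,4)])
w=np.hstack([crop(b,230,175,100,75,4),crop(a,205,180,100,75,4)])
cv2.imwrite("pics/d.png",np.vstack([v,w]))
E
```

```text
(no output)
```

View pics/c.png

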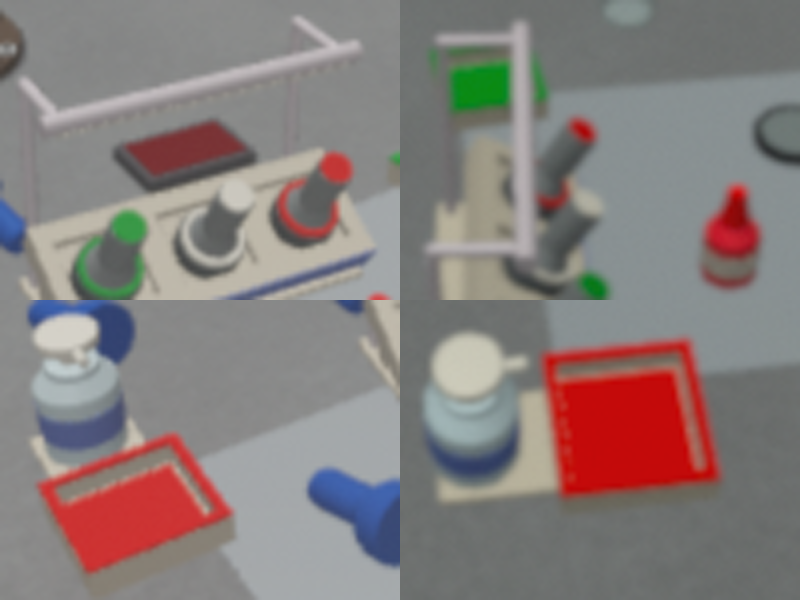

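View pics/d.png

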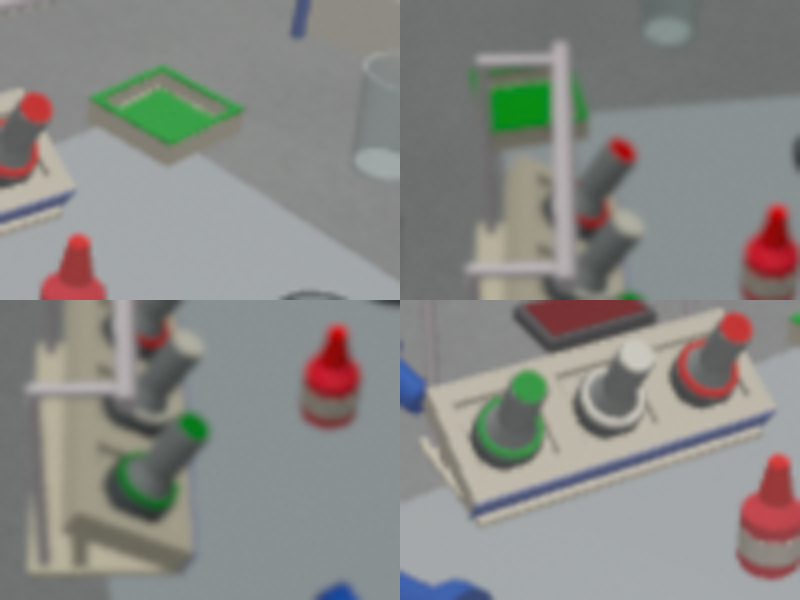

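```bash
cat > h.py <<'E'
import numpy as np
from station import manip,vision
from scipy.spatial.transform import Rotation as Rn
def ray(n,u,v,c=None):
    c=c or vision.calibration(n); f=192/np.tan(np.radians(c["vertical_fov"]/2))
    R=np.array(c["R"]); d=R.T@np.array([(u-c["cx"])/f,(v-c["cy"])/f,1]); return -R.T@np.array(c["t"]),d/np.linalg.norm(d)
def tri(*rs):
    A=sum(np.eye(3)-np.outer(d,d) for o,d in rs); b=sum((np.eye(3)-np.outer(d,d))@o for o,d in rs)
    X=np.linalg.solve(A,b); return X,[np.linalg.norm(np.cross(X-o,d)) for o,d in rs]
def onz(r,z): o,d=r; return o+d*(z-o[2])/d[2]
def pose():
    s=manip.get_state(); q=s["ee_rot"]; return np.array(s["eef_pos"]),Rn.from_quat([q[1],q[2],q[3],q[0]])
def rows(p,R,p0=None,R0=None):
    if p0 is None: p0,R0=pose()
    return np.r_[R0.inv().apply(p-p0)/.04,(R0.inv()*R).as_rotvec()]
E
python3 - <<'E'
from h import *
np.set_printoptions(precision=4,suppress=True)
S=lambda o,x,y:ray("scene",o[0]+x/4-.375,o[1]+y/4-.375)
D=lambda o,x,y:ray("side",o[0]+x/4-.375,o[1]+y/4-.375)
P={}
def T(n,a,b): P[n],e=tri(a,b); print(n,P[n],np.round(e[0]*1e3,1))
T("green",S((205,145),129,227),D((230,175),195,128))
T("white",S((205,145),235,197),D((230,175),186,46))
T("red",S((205,145),335,168),D((230,135),182,131))
T("pump",S((120,205),67,30),D((225,275),68,63))
T("ink",S((205,180),378,160),D((230,175),107+230,32))
a=[(40,186),(178,134),(233,213),(90,272)];b=[(162,197),(145,54),(290,41),(319,180)]
for i in range(4): T(f"rt{i}",S((120,205),*a[i]),D((225,275),*b[i]))
print("redtray",np.mean([P[f"rt{i}"] for i in range(4)],0), [onz(S((120,205),*x),.026) for x in a], [onz(D((225,275),*x),.026) for x in b])
g=[(90,98),(163,66),(244,110),(168,145)]
G=[onz(S((280,160),*x),.026) for x in g]; print("green tray",G,np.mean(G,0))
print("side GR BR",onz(D((220,130),187,118),.026))
E
```

```text
green [ 0.5581 -0.084   0.1212] 1.1
white [0.5657 0.0057 0.1196] 0.9
red [0.5764 0.0943 0.1209] 0.8
pump [ 0.4285 -0.3348  0.105 ] 0.8
ink [0.6949 0.0376 0.0907] 1.3
rt0 [ 0.4788 -0.3849  0.0226] 0.8
rt1 [ 0.4808 -0.285   0.0238] 0.9
rt2 [ 0.5787 -0.2872  0.024 ] 1.0
rt3 [ 0.5771 -0.3857  0.0232] 1.1
redtray [ 0.5289 -0.3357  0.0234] [array([ 0.4822, -0.3849,  0.026 ]), array([ 0.4827, -0.2849,  0.026 ]), array([ 0.5801, -0.2869,  0.026 ]), array([ 0.5793, -0.3853,  0.026 ])] [array([ 0.4787, -0.3875,  0.026 ]), array([ 0.4808, -0.2873,  0.026 ]), array([ 0.5784, -0.2895,  0.026 ]), array([ 0.5767, -0.3883,  0.026 ])]
green tray [array([0.4747, 0.2549, 0.026 ]), array([0.4685, 0.3538, 0.026 ]), array([0.5678, 0.3593, 0.026 ]), array([0.5719, 0.2591, 0.026 ])] [0.5207 0.3068 0.026 ]
side GR BR [0.5706 0.2596 0.026 ]
```

```bash
cat > plan.py <<'E'
from h import *
np.set_printoptions(precision=3,suppress=True)
yaw=-np.arctan2(.0183,.1783)
rx=np.array([np.cos(yaw),np.sin(yaw),0]); ry=np.array([-np.sin(yaw),np.cos(yaw),0]); Z=np.array([0,0,1.])
a=.5*rx+np.sqrt(.75)*Z
top={"green":np.array([.5581,-.084,.1206]),"white":np.array([.5669,.0052,.1206]),"red":np.array([.5764,.0943,.1206])}
def frame(z,y): y=y/np.linalg.norm(y); return Rn.from_matrix(np.c_[np.cross(y,z),y,z])
Rt=frame(-a,-ry)
def down(y=(0,-1,0)): return frame(-Z,np.array(y,float))
def tcp(n,up=.062,back=0,R=Rt): # TCP for grasp point at height up on axis
    return top[n]-(.088-up)*a-.003*R.apply([0,0,1])+back*a
nest={"green":np.array([.5207,.3068,.008]),"red":np.array([.529,-.336,.008])}
pump=np.array([.4285,-.3348,.105])
E
python3 - <<'E'
from plan import *
S=lambda x,y:ray("scene",205+x/4-.375,145+y/4-.375)
D=lambda x,y:ray("side",230+x/4-.375,135+y/4-.375)
for u in (tri(S(42,120),D(126,250)),tri(S(358,48),D(120,24))):
    print("bar end",u)
    for n in("green","red"):
        d=u[0]-top[n]; d-=ry*(d@ry); print(n,"along",d@a,"perp",d@np.cross(ry,a))
p,R=pose(); print("rack x of top",R.as_matrix())
for n in top: print(n,"hover",rows(tcp(n,back=.1),Rt),"grasp",tcp(n))
E
```

```text
bar end (array([ 0.504, -0.12 ,  0.198]), [np.float64(0.001601551301967255), np.float64(0.0016015513019673035)])
green along 0.04162125252340158 perp -0.08194113043814284
red along 0.0416212525234016 perp -0.08194113043814283
bar end (array([0.533, 0.148, 0.192]), [np.float64(0.00021603184728234942), np.float64(0.00021603184728240233)])
green along 0.03772566045617229 perp -0.0783255222770006
red along 0.0377256604561723 perp -0.0783255222770006
rack x of top [[ 0.971 -0.24  -0.   ]
 [-0.24  -0.971 -0.001]
 [ 0.     0.001 -1.   ]]
green hover [15.003 15.428  1.536 -0.035 -0.523 -0.137] grasp [ 0.547 -0.083  0.101]
white hover [14.682 13.21   1.533 -0.035 -0.523 -0.137] grasp [0.555 0.006 0.101]
red hover [14.379 10.99   1.53  -0.035 -0.523 -0.137] grasp [0.565 0.095 0.101]
```

```bash
python3 - <<'E'
from plan import *
print(rows(tcp("red",back=.2),Rt))
E
```

```text
[15.618 10.819 -0.635 -0.035 -0.523 -0.137]
```

```bash
python3 -m crank '[[4,2.7,-0.64,0,-0.1,0,60],[8,5.4,-0.64,-0.02,-0.25,-0.06,60],[12,8,-0.64,-0.03,-0.4,-0.1,60],[15.62,10.82,-0.64,-0.035,-0.523,-0.137,60],[15.62,10.82,-0.64,-0.035,-0.523,-0.137,60],[15.62,10.82,-0.64,-0.035,-0.523,-0.137,60],[15.62,10.82,-0.64,-0.035,-0.523,-0.137,60],[15.62,10.82,-0.64,-0.035,-0.523,-0.137,60],[15.62,10.82,-0.64,-0.035,-0.523,-0.137,60],[15.62,10.82,-0.64,-0.035,-0.523,-0.137,60],[15.62,10.82,-0.64,-0.035,-0.523,-0.137,60],[15.62,10.82,-0.64,-0.035,-0.523,-0.137,60],[15.62,10.82,-0.64,-0.035,-0.523,-0.137,60],[15.62,10.82,-0.64,-0.035,-0.523,-0.137,60],[15.62,10.82,-0.64,-0.035,-0.523,-0.137,60],[15.62,10.82,-0.64,-0.035,-0.523,-0.137,60],[15.62,10.82,-0.64,-0.035,-0.523,-0.137,60],[15.62,10.82,-0.64,-0.035,-0.523,-0.137,60],[15.62,10.82,-0.64,-0.035,-0.523,-0.137,60],[15.62,10.82,-0.64,-0.035,-0.523,-0.137,60]]' 40
python3 - <<'E'
from plan import *
import cv2
print(rows(tcp("red",back=.2),Rt), rows(tcp("red"),Rt), manip.get_state()["qpos"])
c=vision.calibration("wrist"); im=vision.snapshot("wrist")
# predicted pixel of the tops
f=192/np.tan(np.radians(c["vertical_fov"]/2))
for n in top:
    X=np.array(c["R"])@top[n]+c["t"]; print(n,c["cx"]+f*X[0]/X[2],c["cy"]+f*X[1]/X[2],X[2])
cv2.imwrite("pics/w1.png",im)
E
```

```text
t: 1.82
eef_pos: [0.6662, 0.0818, 0.2719]
ee_rot: [-0.014, 0.964, -0.051, -0.26]
contact_force: [0.3, -0.0, -0.6]
width: 0.0599
gripper_force: 0.0
[-0.071 -0.081 -0.015 -0.002  0.003 -0.004] [-0.059 -0.071  4.985 -0.002  0.003 -0.004] [ 0.298  0.661  0.546 -0.213 -1.938  1.139]
green 411.9370258488769 181.87830739593883 0.32294106695528507
white 332.48683633694884 182.33572673623948 0.3234897827742888
red 253.32416850378038 182.3511674549334 0.3235187094857488
```

View pics/w1.png

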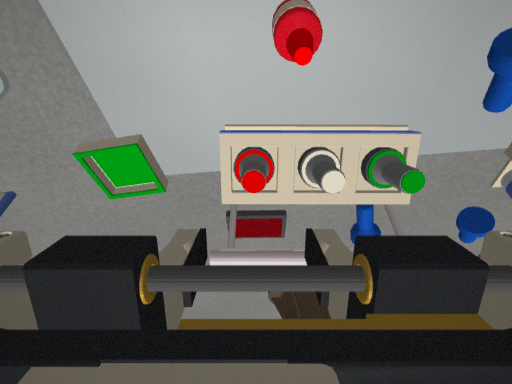

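The wrist view shows the red tag at (254,180), white at (333,180) and green at (412,181), each within 2 px of prediction, so the calibration holds. Descending on the red-tagged stamp.

```bash
python3 -m crank '[[-0.03,-0.04,0.6,0,0,0,60],[-0.06,-0.07,1.2,0,0,0,60],[-0.06,-0.07,1.8,0,0,0,60],[-0.06,-0.07,2.4,0,0,0,60],[-0.06,-0.07,2.9,0,0,0,60],[-0.06,-0.07,3.3,0,0,0,60],[-0.06,-0.07,3.3,0,0,0,60],[-0.06,-0.07,3.3,0,0,0,60]]' 40
python3 - <<'E'
from plan import *
print(rows(tcp("red"),Rt))
E
```

```text
t: 2.53
eef_pos: [0.5966, 0.0962, 0.1613]
ee_rot: [-0.014, 0.965, -0.048, -0.259]
contact_force: [0.6, 0.0, 0.3]
width: 0.0597
gripper_force: 0.0
[ 0.081  0.1    1.705 -0.     0.001  0.002]
```

```bash
python3 -m crank '[[0.08,0.1,0.4,0,0,0,60],[0.08,0.1,0.8,0,0,0,60],[0.08,0.1,1.2,0,0,0,60],[0.08,0.1,1.5,0,0,0,60],[0.08,0.1,1.7,0,0,0,60],[0.08,0.1,1.7,0,0,0,60],[0.08,0.1,1.7,0,0,0,60],[0.08,0.1,1.7,0,0,0,60]]' 40
python3 - <<'E'
from plan import *
print(rows(tcp("red"),Rt))
E
```

```text
t: 3.2
eef_pos: [0.5668, 0.0949, 0.1016]
ee_rot: [-0.014, 0.965, -0.049, -0.258]
contact_force: [0.1, 1.0, 0.4]
width: 0.06
gripper_force: 0.0
[-0.03  -0.009  0.044 -0.002 -0.002  0.002]
```

```bash
python3 -m crank '[[-0.03,0,0.04,0,0,0,60],[-0.03,0,0.04,0,0,0,40],[-0.03,0,0.04,0,0,0,34],[-0.03,0,0.04,0,0,0,30],[-0.03,0,0.04,0,0,0,24],[-0.03,0,0.04,0,0,0,20],[-0.03,0,0.04,0,0,0,20],[-0.03,0,0.04,0,0,0,20],[-0.03,0,0.04,0,0,0,20],[-0.03,0,0.04,0,0,0,20]]' 40
```

```text
t: 4.03
eef_pos: [0.5639, 0.0949, 0.0998]
ee_rot: [-0.014, 0.965, -0.049, -0.258]
contact_force: [0.2, 0.6, -0.5]
width: 0.0293
gripper_force: 40.0
```

```bash
python3 -m crank '[[0,0,-0.1,0,0,0,20],[0,0,-0.3,0,0,0,20],[0,0,-0.6,0,0,0,20],[0,0,-1,0,0,0,20],[0,0,-1.5,0,0,0,20],[0,0,-2,0,0,0,20],[0,0,-2.6,0,0,0,20],[0,0,-3.2,0,0,0,20],[0,0,-3.8,0,0,0,20],[0,0,-4.3,0,0,0,20],[0,0,-4.6,0,0,0,20],[0,0,-4.8,0,0,0,20],[0,0,-4.8,0,0,0,20],[0,0,-4.8,0,0,0,20]]' 40
python3 - <<'E'
from plan import *
p,R=pose(); Rd=down()
print(nest["red"]+[0,0,.062+.003], rows(np.r_[nest["red"][:2],.28],Rd))
E
```

```text
t: 5.2
eef_pos: [0.6593, 0.0849, 0.2657]
ee_rot: [-0.014, 0.965, -0.049, -0.259]
contact_force: [0.6, -0.4, -1.4]
width: 0.0294
gripper_force: 40.0
[ 0.529 -0.336  0.073] [-2.065 10.799  0.758 -0.029  0.523 -0.099]
```

```bash
python3 -m crank '[[-0.1,0.6,0,0,0.04,0,20],[-0.3,1.5,0.1,0,0.1,0,20],[-0.45,2.4,0.2,0,0.16,-0.03,20],[-0.65,3.3,0.25,-0.01,0.22,-0.04,20],[-0.8,4.2,0.3,-0.01,0.28,-0.05,20],[-1,5.1,0.35,-0.01,0.34,-0.06,20],[-1.15,6,0.4,-0.015,0.4,-0.07,20],[-1.3,6.9,0.5,-0.02,0.46,-0.08,20],[-1.5,7.8,0.55,-0.029,0.5,-0.099,20],[-1.65,8.7,0.6,-0.029,0.523,-0.099,20],[-1.8,9.5,0.7,-0.029,0.523,-0.099,20],[-1.95,10.2,0.76,-0.029,0.523,-0.099,20],[-2.02,10.6,0.76,-0.029,0.523,-0.099,20],[-2.06,10.8,0.76,-0.029,0.523,-0.099,20],[-2.06,10.8,0.76,-0.029,0.523,-0.099,20],[-2.06,10.8,0.76,-0.029,0.523,-0.099,20],[-2.06,10.8,0.76,-0.029,0.523,-0.099,20]]' 40
python3 - <<'E'
from plan import *
import cv2
p,R=pose(); Rd=down()
print(p,rows(nest["red"]+[0,0,.065],Rd))
cv2.imwrite("pics/s2.png",cv2.resize(vision.snapshot("side")[130:370,200:400],None,fx=2.5,fy=2.5,interpolation=cv2.INTER_CUBIC))
E
```

```text
t: 6.62
eef_pos: [0.5293, -0.3352, 0.2797]
ee_rot: [0.0, 1.0, 0.0, -0.0]
contact_force: [0.2, 0.0, -1.2]
width: 0.0298
gripper_force: 40.0
[ 0.529 -0.335  0.28 ] [-0.002  0.02   5.168  0.     0.001  0.001]
```

View pics/s2.png

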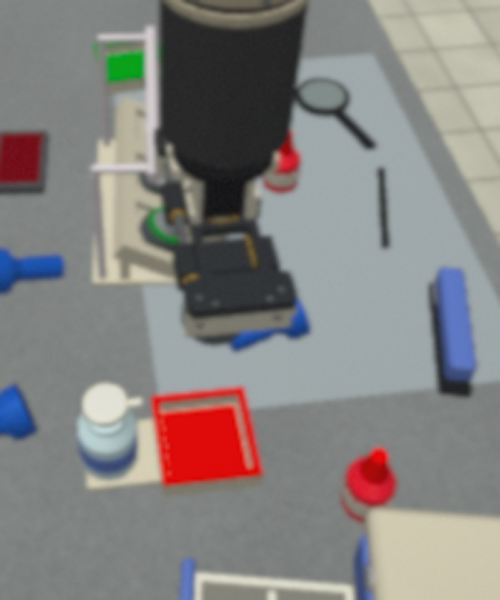

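```bash
python3 -m crank '[[0,0.02,0.3,0,0,0,20],[0,0.02,0.9,0,0,0,20],[0,0.02,1.6,0,0,0,20],[0,0.02,2.3,0,0,0,20],[0,0.02,3,0,0,0,20],[0,0.02,3.6,0,0,0,20],[0,0.02,4.1,0,0,0,20],[0,0.02,4.5,0,0,0,20],[0,0.02,4.75,0,0,0,20],[0,0.02,4.85,0,0,0,20],[0,0.02,4.9,0,0,0,20],[0,0.02,4.95,0,0,0,20],[0,0.02,5,0,0,0,20],[0,0.02,5,0,0,0,20]]' 40
```

```text
t: 7.83
eef_pos: [0.5296, -0.3371, 0.0808]
ee_rot: [0.0, 1.0, -0.0, 0.0]
contact_force: [-0.6, -1.2, -2.4]
width: 0.0292
gripper_force: 40.0
```

```bash
python3 -m crank '[[0,0,0.03,0,0,0,20],[0,0,0.06,0,0,0,20],[0,0,0.09,0,0,0,20],[0,0,0.12,0,0,0,20],[0,0,0.12,0,0,0,20]]' 40
```

```text
t: 8.25
eef_pos: [0.5291, -0.337, 0.0752]
ee_rot: [0.0, 1.0, -0.0, -0.0]
contact_force: [-0.1, -1.1, -0.1]
width: 0.0296
gripper_force: 40.0
```

```bash
python3 -m crank '[[0,0,0.02,0,0,0,20],[0,0,0.04,0,0,0,20],[0,0,0.04,0,0,0,20]]' 40
```

```text
t: 8.5
eef_pos: [0.5291, -0.337, 0.0736]
ee_rot: [0.0, 1.0, -0.0, -0.0]
contact_force: [-0.3, 0.3, -2.1]
width: 0.0296
gripper_force: 40.0
```

```bash
python3 -m crank '[[0,0,0.02,0,0,0,20],[0,0,0.02,0,0,0,20],[0,0,0.02,0,0,0,20]]' 40
```

```text
t: 8.75
eef_pos: [0.5292, -0.337, 0.073]
ee_rot: [0.0, 1.0, -0.0, -0.0]
contact_force: [0.0, -0.0, -1.6]
width: 0.0293
gripper_force: 40.0
```

```bash
python3 -m crank '[[0,0,0.02,0,0,0,20],[0,0,0.03,0,0,0,20],[0,0,0.03,0,0,0,20]]' 40
```

```text
t: 9.0
eef_pos: [0.5292, -0.337, 0.0717]
ee_rot: [0.0, 1.0, -0.0, -0.0]
contact_force: [-0.5, -0.5, -2.0]
width: 0.029
gripper_force: 40.0
```

```bash
python3 -m crank '[[0,0,0.01,0,0,0,20],[0,0,0.03,0,0,0,20],[0,0,0.03,0,0,0,20]]' 40
```

```text
t: 9.25
eef_pos: [0.5292, -0.337, 0.0704]
ee_rot: [0.0, 1.0, -0.0, -0.0]
contact_force: [-0.1, -0.9, -2.0]
width: 0.0295
gripper_force: 40.0
```

```bash
python3 -m crank '[[0,0,0.02,0,0,0,20],[0,0,0.04,0,0,0,20],[0,0,0.04,0,0,0,20]]' 40
python3 - <<'E'
from h import *
import cv2
a=vision.snapshot("scene")[205:280,110:210];b=vision.snapshot("side")[265:340,225:325]
f=lambda i:cv2.resize(i,None,fx=4,fy=4,interpolation=cv2.INTER_CUBIC)
cv2.imwrite("pics/p1.png",np.hstack([f(a),f(b)]))
E
```

```text
t: 9.5
eef_pos: [0.5293, -0.337, 0.0693]
ee_rot: [0.0, 1.0, 0.0, -0.0]
contact_force: [-1.4, 1.1, 2.2]
width: 0.0294
gripper_force: 40.0
```

View pics/p1.png

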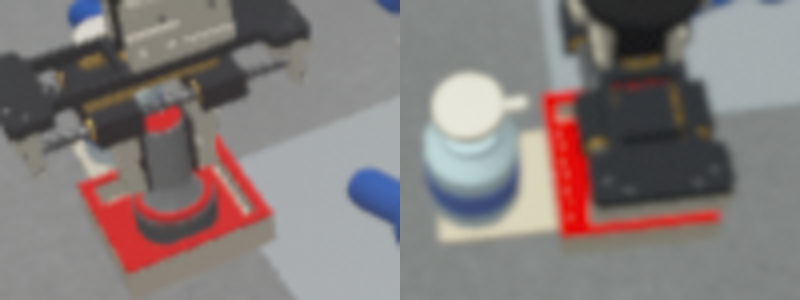

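The crop shows the red-tagged stamp upright inside the red tray, base around (175,215), and the force reading confirms contact. Releasing.

```bash
python3 -m crank '[[0,0,0,0,0,0,29],[0,0,0,0,0,0,32],[0,0,0,0,0,0,38],[0,0,0,0,0,0,46],[0,0,0,0,0,0,56],[0,0,0,0,0,0,60],[0,0,0,0,0,0,60],[0,0,-0.3,0,0,0,60],[0,0,-0.8,0,0,0,60],[0,0,-1.5,0,0,0,60],[0,0,-2.4,0,0,0,60],[0,0,-3.3,0,0,0,60],[0,0,-4.2,0,0,0,60],[0,0,-5,0,0,0,60],[0,0,-5,0,0,0,60],[0,0,-5,0,0,0,60]]' 10
python3 - <<'E'
from plan import *
print(rows(tcp("green",back=.2),Rt))
E
```

```text
t: 10.93
eef_pos: [0.5301, -0.3373, 0.2727]
ee_rot: [0.001, 1.0, 0.0, 0.003]
contact_force: [-0.5, 0.7, -0.9]
width: 0.0599
gripper_force: 0.0
[ 2.901 -6.105 -0.029  0.029 -0.528  0.099]
```

```bash
python3 -m crank '[[0.4,-0.7,0,0,-0.08,0,60],[0.8,-1.6,0,0,-0.18,0.02,60],[1.3,-2.5,0,0.01,-0.28,0.05,60],[1.7,-3.4,0,0.02,-0.38,0.08,60],[2.1,-4.3,0,0.03,-0.46,0.1,60],[2.5,-5.2,0,0.03,-0.52,0.1,60],[2.8,-5.8,-0.03,0.029,-0.528,0.1,60],[2.9,-6.1,-0.03,0.029,-0.528,0.1,60],[2.9,-6.1,-0.03,0.029,-0.528,0.1,60],[2.9,-6.1,-0.03,0.029,-0.528,0.1,60],[2.9,-6.1,-0.03,0.029,-0.528,0.1,60]]' 40
python3 - <<'E'
from plan import *
print(rows(tcp("green"),Rt))
E
```

```text
t: 11.85
eef_pos: [0.6447, -0.0938, 0.2702]
ee_rot: [-0.014, 0.964, -0.05, -0.261]
contact_force: [-0.1, -0.2, 1.0]
width: 0.0598
gripper_force: 0.0
[ 0.008 -0.015  4.905 -0.001  0.005 -0.001]
```

```bash
python3 -m crank '[[0,0,0.4,0,0,0,60],[0,0,1,0,0,0,60],[0,0,1.7,0,0,0,60],[0,0,2.4,0,0,0,60],[0,0,3,0,0,0,60],[0,0,3.5,0,0,0,60],[0,0,3.9,0,0,0,60],[0,0,4.1,0,0,0,60],[0,0,4.1,0,0,0,60],[0,0,4.1,0,0,0,60]]' 40
python3 - <<'E'
from plan import *
print(rows(tcp("green"),Rt))
E
```

```text
t: 12.68
eef_pos: [0.5631, -0.0852, 0.1294]
ee_rot: [-0.014, 0.964, -0.05, -0.26]
contact_force: [0.5, -0.1, 0.9]
width: 0.0601
gripper_force: 0.0
[ 0.002 -0.015  0.829 -0.002  0.004 -0.001]
```

```bash
python3 -m crank '[[0,0,0.3,0,0,0,60],[0,-0.01,0.55,0,0,0,60],[0,-0.01,0.7,0,0,0,60],[0,-0.01,0.75,0,0,0,60],[0,-0.01,0.75,0,0,0,60],[0,-0.01,0.75,0,0,0,60],[0,-0.01,0.75,0,0,0,40],[0,-0.01,0.75,0,0,0,34],[0,-0.01,0.75,0,0,0,30],[0,-0.01,0.75,0,0,0,24],[0,-0.01,0.75,0,0,0,20],[0,-0.01,0.75,0,0,0,20],[0,-0.01,0.75,0,0,0,20],[0,-0.01,0.75,0,0,0,20]]' 40
```

```text
t: 13.85
eef_pos: [0.5481, -0.0823, 0.1026]
ee_rot: [-0.014, 0.964, -0.05, -0.261]
contact_force: [0.4, -1.0, -0.2]
width: 0.0293
gripper_force: 40.0
```

```bash
python3 -m crank '[[0,0,-0.1,0,0,0,20],[0,0,-0.3,0,0,0,20],[0,0,-0.6,0,0,0,20],[0,0,-1,0,0,0,20],[0,0,-1.5,0,0,0,20],[0,0,-2,0,0,0,20],[0,0,-2.6,0,0,0,20],[0,0,-3.2,0,0,0,20],[0,0,-3.8,0,0,0,20],[0,0,-4.3,0,0,0,20],[0,0,-4.6,0,0,0,20],[0,0,-4.8,0,0,0,20],[0,0,-4.8,0,0,0,20],[0,0,-4.8,0,0,0,20]]' 40
python3 - <<'E'
from plan import *
print(rows(np.r_[nest["green"][:2],.28],down(-ry)),rows(np.r_[nest["green"][:2],.28],down((-.05,-1,0))))
E
```

```text
t: 15.02
eef_pos: [0.6443, -0.0923, 0.2679]
ee_rot: [-0.014, 0.964, -0.05, -0.261]
contact_force: [0.0, 0.6, -2.5]
width: 0.0293
gripper_force: 40.0
[-3.684 -9.606  1.821 -0.002  0.529 -0.   ] [-3.684 -9.606  1.821 -0.016  0.529 -0.052]
```

```bash
python3 -m crank '[[0,-0.6,0,0,0.04,0,20],[0,-1.5,0,0,0.1,0,20],[0,-2.4,-0.1,0,0.16,0,20],[0,-3.3,-0.1,0,0.22,0,20],[0,-4.2,-0.1,0,0.28,0,20],[0,-5.1,-0.1,0,0.34,0,20],[0,-6,-0.1,0,0.4,0,20],[0,-6.9,0,0,0.46,0,20],[-0.4,-7.8,0.2,0,0.5,0,20],[-1,-8.6,0.5,0,0.529,0,20],[-1.7,-9.2,0.84,0,0.529,0,20],[-2.4,-9.6,1.2,0,0.529,0,20],[-3,-9.6,1.5,0,0.529,0,20],[-3.5,-9.6,1.73,0,0.529,0,20],[-3.68,-9.6,1.82,0,0.529,0,20],[-3.68,-9.6,1.82,0,0.529,0,20],[-3.68,-9.6,1.82,0,0.529,0,20],[-3.68,-9.6,1.82,0,0.529,0,20]]' 40
python3 - <<'E'
from plan import *
print(rows(nest["green"]+[0,0,.065],down(-ry)))
E
```

```text
t: 16.52
eef_pos: [0.5212, 0.306, 0.2796]
ee_rot: [-0.0, 0.999, -0.052, -0.0]
contact_force: [-0.1, 0.5, -1.6]
width: 0.0296
gripper_force: 40.0
[-0.015 -0.017  5.166 -0.     0.    -0.001]
```

```bash
python3 -m crank '[[0,-0.02,0.3,0,0,0,20],[0,-0.02,0.9,0,0,0,20],[0,-0.02,1.6,0,0,0,20],[0,-0.02,2.3,0,0,0,20],[0,-0.02,3,0,0,0,20],[0,-0.02,3.6,0,0,0,20],[0,-0.02,4.1,0,0,0,20],[0,-0.02,4.5,0,0,0,20],[0,-0.02,4.75,0,0,0,20],[0,-0.02,4.9,0,0,0,20],[0,-0.02,5,0,0,0,20],[0,-0.02,5.05,0,0,0,20],[0,-0.02,5.1,0,0,0,20],[0,-0.02,5.1,0,0,0,20]]' 40
```

```text
t: 17.68
eef_pos: [0.5213, 0.3077, 0.0766]
ee_rot: [-0.001, 0.999, -0.051, 0.0]
contact_force: [0.2, 0.2, -0.3]
width: 0.0293
gripper_force: 40.0
```

```bash
python3 -m crank '[[0,0,0.03,0,0,0,20],[0,0,0.05,0,0,0,20],[0,0,0.05,0,0,0,20]]' 40
```

```text
t: 17.93
eef_pos: [0.521, 0.3076, 0.0744]
ee_rot: [-0.001, 0.999, -0.051, 0.0]
contact_force: [-0.1, 0.3, -1.9]
width: 0.0295
gripper_force: 40.0
```

```bash
python3 -m crank '[[0,0,0.02,0,0,0,20],[0,0,0.03,0,0,0,20],[0,0,0.03,0,0,0,20]]' 40
```

```text
t: 18.18
eef_pos: [0.5213, 0.3076, 0.0736]
ee_rot: [-0.001, 0.999, -0.051, 0.001]
contact_force: [-1.1, -0.6, 5.0]
width: 0.0296
gripper_force: 40.0
```

Contact with the floor at the expected height, so I'll release and lift.

```bash
python3 -m crank '[[0,0,0,0,0,0,29],[0,0,0,0,0,0,32],[0,0,0,0,0,0,38],[0,0,0,0,0,0,46],[0,0,0,0,0,0,56],[0,0,0,0,0,0,60],[0,0,0,0,0,0,60],[0,0,-0.3,0,0,0,60],[0,0,-0.8,0,0,0,60],[0,0,-1.5,0,0,0,60],[0,0,-2.4,0,0,0,60],[0,0,-3.3,0,0,0,60],[0,0,-4.2,0,0,0,60],[0,0,-5.1,0,0,0,60],[0,0,-5.5,0,0,0,60],[0,0,-5.5,0,0,0,60],[0,0,-5.5,0,0,0,60]]' 10
python3 - <<'E'
from plan import *
import cv2
print(rows(pump+[0,0,.022+.1],down()))
a=vision.snapshot("scene");b=vision.snapshot("side")
f=lambda i:cv2.resize(i,None,fx=4,fy=4,interpolation=cv2.INTER_CUBIC)
cv2.imwrite("pics/p2.png",np.vstack([np.hstack([f(a[205:280,110:210]),f(b[265:340,225:325])]),np.hstack([f(a[140:215,270:370]),f(b[130:205,220:320])])]))
E
```

```text
t: 19.6
eef_pos: [0.521, 0.3074, 0.2942]
ee_rot: [-0.002, 0.999, -0.051, 0.001]
contact_force: [0.5, -0.5, -1.3]
width: 0.0603
gripper_force: 0.0
[-0.653 16.214  1.623 -0.003 -0.002 -0.103]
```

View pics/p2.png

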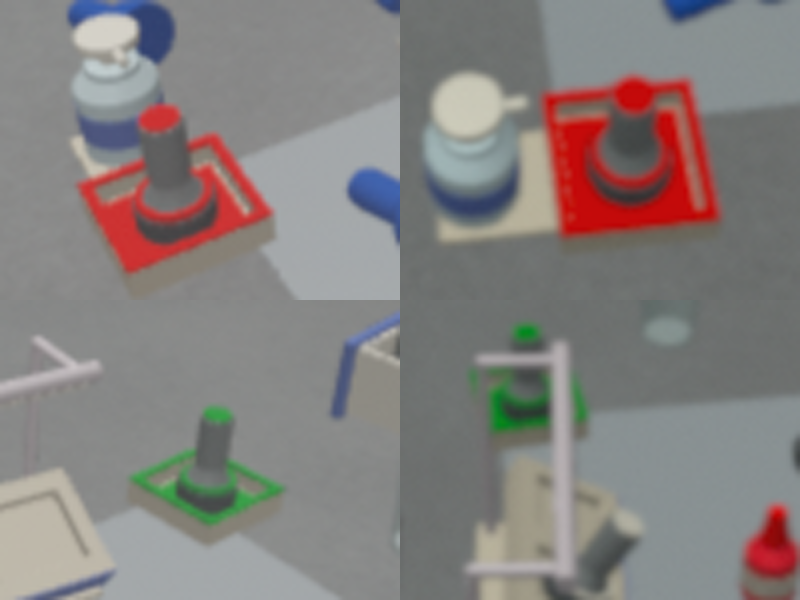

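Both stamps stand upright in their trays: red base at (175,205) in the upper-left crop, green base at (205,485) in the lower-left. White is still in the rack. Moving above the pump with the fingers closed.

```bash
python3 -m crank '[[0,0.6,0,0,0,0,30],[0,1.5,0,0,0,0,0],[-0.1,2.4,0,0,0,0,0],[-0.1,3.4,0,0,0,-0.02,0],[-0.2,4.4,0,0,0,-0.03,0],[-0.2,5.4,0,0,0,-0.04,0],[-0.3,6.4,0,0,0,-0.05,0],[-0.3,7.4,0,0,0,-0.06,0],[-0.4,8.4,0,0,0,-0.07,0],[-0.4,9.4,0,0,0,-0.08,0],[-0.4,10.4,0,0,0,-0.09,0],[-0.5,11.4,0,0,0,-0.1,0],[-0.5,12.4,0,0,0,-0.1,0],[-0.6,13.4,0,0,0,-0.1,0],[-0.6,14.4,0.2,0,0,-0.1,0],[-0.65,15.3,0.6,0,0,-0.1,0],[-0.65,15.9,1,0,0,-0.1,0],[-0.65,16.2,1.3,0,0,-0.1,0],[-0.65,16.2,1.6,0,0,-0.1,0],[-0.65,16.2,1.6,0,0,-0.1,0]]' 10
python3 - <<'E'
from plan import *
print(rows(pump+[0,0,.022],down()))
E
```

```text
t: 21.37
eef_pos: [0.4265, -0.3344, 0.2242]
ee_rot: [-0.002, 1.0, -0.003, -0.003]
contact_force: [-0.4, 1.4, -0.7]
width: 0.0004
gripper_force: 0.0
[ 0.064  0.021  2.429 -0.004  0.006 -0.005]
```

```bash
python3 -m crank '[[0.05,0.02,0.4,0,0,0,0],[0.05,0.02,0.9,0,0,0,0],[0.05,0.02,1.4,0,0,0,0],[0.05,0.02,1.8,0,0,0,0],[0.05,0.02,2.1,0,0,0,0],[0.05,0.02,2.25,0,0,0,0],[0.05,0.02,2.25,0,0,0,0],[0.05,0.02,2.25,0,0,0,0]]' 10
```

```text
t: 22.03
eef_pos: [0.4309, -0.3351, 0.1386]
ee_rot: [-0.0, 1.0, -0.001, 0.0]
contact_force: [0.5, -0.1, 0.8]
width: 0.0006
gripper_force: 0.0
```

```bash
python3 -m crank '[[0,0,0.06,0,0,0,0],[0,0,0.12,0,0,0,0],[0,0,0.18,0,0,0,0],[0,0,0.24,0,0,0,0],[0,0,0.3,0,0,0,0],[0,0,0.36,0,0,0,0],[0,0,0.36,0,0,0,0]]' 10
```

```text
t: 22.62
eef_pos: [0.4306, -0.3354, 0.1236]
ee_rot: [-0.0, 1.0, -0.001, 0.0]
contact_force: [0.0, 0.4, 2.6]
width: 0.0007
gripper_force: 1.6
```

```bash
python3 -m crank '[[0,0,0.05,0,0,0,0],[0,0,0.1,0,0,0,0],[0,0,0.15,0,0,0,0],[0,0,0.18,0,0,0,0],[0,0,0.2,0,0,0,0],[0,0,0.2,0,0,0,0]]' 10
```

```text
t: 23.12
eef_pos: [0.4306, -0.3354, 0.1159]
ee_rot: [-0.0, 1.0, -0.001, 0.0]
contact_force: [-1.3, 1.9, 5.7]
width: 0.0005
gripper_force: 3.1
```

```bash
python3 -m crank '[[0,0,0.03,0,0,0,0],[0,0,0.05,0,0,0,0],[0,0,0.05,0,0,0,0]]' 10
```

```text
t: 23.37
eef_pos: [0.4307, -0.3355, 0.1152]
ee_rot: [-0.0, 1.0, -0.001, 0.0]
contact_force: [-4.5, 4.1, 16.6]
width: 0.0004
gripper_force: 8.0
```

The force jumped to 16.6 N, well above the 7 N spring, so the cap is at its stop. Retracting.

```bash
python3 -m crank '[[0,0,0.01,0,0,0,0],[0,0,0.01,0,0,0,0],[0,0,-0.1,0,0,0,0],[0,0,-0.25,0,0,0,0],[0,0,-0.4,0,0,0,0],[0,0,-0.7,0,0,0,0],[0,0,-1.2,0,0,0,0],[0,0,-2,0,0,0,0],[0,0,-2.9,0,0,0,0],[0,0,-3.8,0,0,0,0],[0,0,-4.2,0,0,0,0],[0,0,-4.2,0,0,0,0],[0,0,-4.2,0,0,0,0],[0,0,-4.2,0,0,0,0]]' 10
python3 - <<'E'
from plan import *
import cv2
a=vision.snapshot("scene");b=vision.snapshot("side")
f=lambda i:cv2.resize(i,None,fx=2,fy=2,interpolation=cv2.INTER_CUBIC)
cv2.imwrite("pics/p3.png",np.hstack([f(a[100:340,105:305]),f(b[100:340,200:400])]))
E
```

```text
t: 24.53
eef_pos: [0.4299, -0.3352, 0.2808]
ee_rot: [-0.001, 1.0, -0.002, -0.0]
contact_force: [-0.3, -1.0, -0.6]
width: 0.0007
gripper_force: 0.0
```

View pics/p3.png

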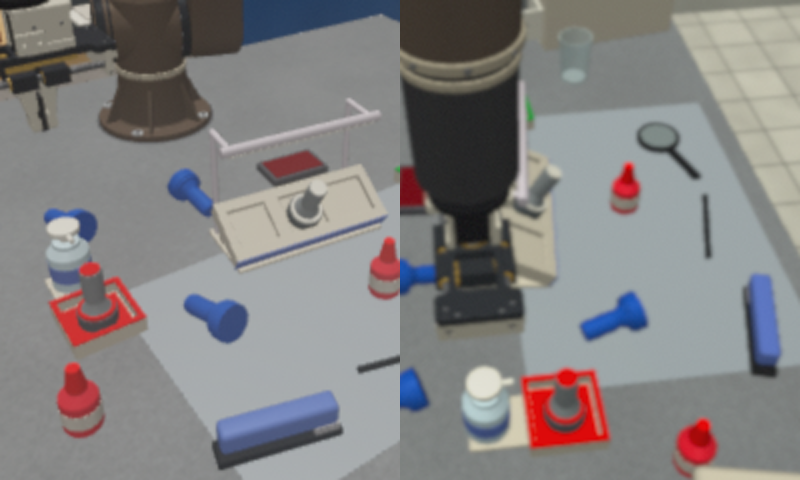

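The pump cap is back up at (485,383). The red stamp stands at (567,400), the white one is still in the rack, and everything else is undisturbed. Handing in.

```bash
python3 -c "
from station import manip
print(manip.finish_job())"
```

```text
the job is handed in; nothing more can be done
None
```

The job is handed in at about 25 s on the robot's clock: the green- and red-tagged stamps stand upright in their trays, the pump cap was pressed to its stop (16.6 N) and sprang back, and the white-tagged stamp, ink bottles and glass were left alone.

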